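Press home the row of studs on a mould

ROBOT

A 7-joint arm with a two-finger parallel gripper is mounted at the origin on the work surface. World frame = base frame: x ahead of the robot, y to its left, z up, the work surface at z = 0. Lengths are in m, angles in degrees, forces in N, time in s.
With the tool pointing down it reaches from about 0.425 to 0.875 m from the base axis. Payload 4.7 kg.
Tool frame: the origin (TCP) lies between the finger pads, 19 mm behind the fingertips; this is the grasp point; z points along the fingers, y is the line along which they close (so a half turn about z gives the same grasp; the last joint's range is limited). The gripper opens to 87 mm and grips with 3 to 60 N. Pads are 19 mm wide; open, the fingers measure 117 mm over their backs; the gripper's body (75 mm by 190 mm) begins 51 mm behind the grasp point.
Start: joints at [-73.963, 18.392, -4.016, 83.108, 1.295, 78.541, -3.26], TCP at [0.171, 0.627, 0.241] pointing down, gripper open.
Joint ranges: [-163.93, 163.93], [-17.29, 119.83], [-79.2, 71.16], [3.27, 140.29], [-89.18, 269.18], [5.43, 117.66], [-154.24, 154.24]. Speed limits (degrees/s): [147.25, 147.25, 180, 180, 180, 180, 180].

INTERFACE

Orientations are given as [roll, pitch, yaw] about the fixed x, y, z axes, in that order (R = Rz(yaw) Ry(pitch) Rx(roll)).
In Python, from cell import env, imaging gives the robot as it stands.
- The arm moves only by the shell command python3 -m crank 'ROWS' [OPENING] [FORCE]. ROWS is JSON, a list of rows, each an object of numbers: "x", "y", "z": the shift along the tool's x, y, z in m; "turn": the turn about the tool's z in rad. In form: [{"x": .., "y": .., "z": .., "turn": ..}, ...]. A call has 1 to 12 rows; each row is the pose to reach, as a shift and turn from the pose commanded when the call began, along the tool's axes at that moment; what a row does not reach only later rows make up. A row lasts 1/8 s, in which the tool goes at most 62.5 mm and 10.7 degrees, less where a joint would pass 70% of its speed; a pose out of reach is approached as far as the arm can. A call with a gripper value outside its range is refused whole. OPENING is the finger opening in m, from 0 to 0.087, set as the call begins (- or left out, the last holds). The fingers move at their own pace and stop on an object; FORCE is the grip in N (left out, the last holds). Time passes only in rows, so rows that repeat a pose let the fingers close. It gives the time, the measured TCP pose, the force, the opening and the grip force at its end, in the units of the state.
- env.get_obs(): the state, without advancing time (a new reading comes with each control period).
- imaging.read_camera(name): name is "side" or "top"; returns the picture (400x640x3 uint8, red, green, blue); there is no depth.
- imaging.get_calibration(name): a dict with "camera_matrix" (3x3 intrinsics, pixels), "k1" (the pictures are not rectified: a ray, as slopes to the right and down, at radius r is drawn at 1 + k1 r^2 times it, then the intrinsics apply), "position" and "attitude" of the camera in the world. Camera axes: x right, y up, looking along -z (the intrinsics and any distortion apply to the point x, -y, -z); pixel columns grow to the right and rows downward; lengths in m; the calibration is good to about 2 mm. A picture is of the moment at which its call begins. get_calibration takes no time and is no camera call.
- env.sign_off(): hands the job in; it is judged then, once.
The state is a dict: "time_s": time; "qpos": joint angles; "joint_velocities": joint speeds; "effort": joint torques, N m; "tool_pos": TCP position; "tool_rot": TCP orientation; "force": force on the tool from outside, world axes, zero at the start; "wrist_torque": the same for the moment, N m; "grip_width": finger opening in m; "grasp_force": force on a finger pad.
Only numpy, scipy, OpenCV 4.12 (cv2) and the standard library are available. Lean on these libraries where they do the work, as an engineer would, in place of code of your own. Each camera call takes 0.05 s, during which the arm holds its last target. There are 200 camera calls.

TASK

Run your fingertips along the curved row of six metal studs that pins the green rubber face to the plaster mould, pressing each stud gently down until its head rests on the rubber: begin with the stud nearest the pouring lip and take them one after another to the other end. Make it one low pass, keeping the fingertips within about 5 cm of the mould's face from the first stud until the last is home. Only press: do not pull a stud up, pick anything up, or disturb the loose things on the mould and the table.

Things in the scene. Friction and masses are not known exactly. Their poses are not given: they have to be found in the camera images.
- mould: Fixed plaster mould, 200 x 300 mm, lying at any yaw. Origin: centre of underside, on the table; z up, y along its length. Its flat green rubber face is 50 mm above the origin. A pouring lip (trough 90 mm wide, at most 44 mm high) juts 58 mm beyond the -y end. Six metal push studs stand in an S-shaped row along the face, joined by a darker seam line.
- stud1_top (a point): Centre of the top of the first stud counted from the pouring lip (at x -10, y -100 mm in the mould's frame): a flat round bare-metal head, 24 mm across and 5 mm thick, on an 8 mm stem. The point moves with the stud: 62 to 65 mm above the table at the start, 55 mm when home.
- stud2_top (a point): Centre of the top of the second stud counted from the pouring lip (at x -35, y -60 mm in the mould's frame): a flat round bare-metal head, 24 mm across and 5 mm thick, on an 8 mm stem. The point moves with the stud: 62 to 65 mm above the table at the start, 55 mm when home.
- stud3_top (a point): Centre of the top of the third stud counted from the pouring lip (at x -20, y -20 mm in the mould's frame): a flat round bare-metal head, 24 mm across and 5 mm thick, on an 8 mm stem. The point moves with the stud: 62 to 65 mm above the table at the start, 55 mm when home.
- stud4_top (a point): Centre of the top of the fourth stud counted from the pouring lip (at x 20, y 20 mm in the mould's frame): a flat round bare-metal head, 24 mm across and 5 mm thick, on an 8 mm stem. The point moves with the stud: 62 to 65 mm above the table at the start, 55 mm when home.
- stud5_top (a point): Centre of the top of the fifth stud counted from the pouring lip (at x 35, y 60 mm in the mould's frame): a flat round bare-metal head, 24 mm across and 5 mm thick, on an 8 mm stem. The point moves with the stud: 62 to 65 mm above the table at the start, 55 mm when home.
- stud6_top (a point): Centre of the top of the sixth stud counted from the pouring lip (at x 10, y 100 mm in the mould's frame): a flat round bare-metal head, 24 mm across and 5 mm thick, on an 8 mm stem. The point moves with the stud: 62 to 65 mm above the table at the start, 55 mm when home.
- stud1 (a joint): How far the first stud is pressed in, m: 0 to 0.003 at the start (7 to 10 mm gap under the head), 0.010 when fully home with the head resting on the rubber (firm stop). No spring: it moves straight down against about 3 N of friction and stays where it is left. Negative if pulled up.
- stud2 (a joint): How far the second stud is pressed in, m: 0 to 0.003 at the start (7 to 10 mm gap under the head), 0.010 when fully home with the head resting on the rubber (firm stop). No spring: it moves straight down against about 3 N of friction and stays where it is left. Negative if pulled up.
- stud3 (a joint): How far the third stud is pressed in, m: 0 to 0.003 at the start (7 to 10 mm gap under the head), 0.010 when fully home with the head resting on the rubber (firm stop). No spring: it moves straight down against about 3 N of friction and stays where it is left. Negative if pulled up.
- stud4 (a joint): How far the fourth stud is pressed in, m: 0 to 0.003 at the start (7 to 10 mm gap under the head), 0.010 when fully home with the head resting on the rubber (firm stop). No spring: it moves straight down against about 3 N of friction and stays where it is left. Negative if pulled up.
- stud5 (a joint): How far the fifth stud is pressed in, m: 0 to 0.003 at the start (7 to 10 mm gap under the head), 0.010 when fully home with the head resting on the rubber (firm stop). No spring: it moves straight down against about 3 N of friction and stays where it is left. Negative if pulled up.
- stud6 (a joint): How far the sixth stud is pressed in, m: 0 to 0.003 at the start (7 to 10 mm gap under the head), 0.010 when fully home with the head resting on the rubber (firm stop). No spring: it moves straight down against about 3 N of friction and stays where it is left. Negative if pulled up.
- finial: Loose turned plaster finial, 38 mm across, 44 mm high, standing on the mould's face beside the row, 70 to 85 mm from the nearest stud. Origin: centre of its underside. Leave alone.
- wedge_block: Loose wooden block, 30 x 36 x 30 mm, standing on the mould's face on the other side of the row, 70 to 85 mm from the nearest stud. Origin: centre of its underside. Leave alone.
- paint_can: Loose closed metal can, 68 mm across, 100 mm high, on the table to the left of the mould. Origin: centre of its underside. Leave alone.
- paper_cup: Loose open card cup, 72 mm across, 85 mm high, on the table to the right of the mould. Origin: centre of its underside. Leave alone.
- brush: Loose brush lying flat on the table to the left. Leave alone.
- spatula: Loose spatula lying flat on the table to the right. Leave alone.
- spare_stud: Loose spare stud lying head down on the table, near the robot on the right: head 24 mm across, 17 mm high. Not part of the row. Leave alone.

How it is judged:
By the outcome, as a careful person would: the job done as asked, in the order asked, and still so for the second after the job is handed in, with the robot touching nothing.
It also fails if it takes over 58 s, if anything falls off the work surface, if the arm or the gripper's body presses on something with over 40 N, if the wrist force passes 120 N, or if a joint passes its speed limit or range.

## Working session

There is one attempt and no reset: what is moved stays moved. The work goes in short steps, Python scripts to look and compute and a shell command to move; the robot and the scene stay as the last step left them, time stands still between calls to the robot, and variables do not carry over. Pictures are saved under pics/ and viewed, at most 10 in all, crops included, and the job is handed in when it is done.

```bash
mkdir -p pics; ls
python3 - <<'E'
from cell import env, imaging
import cv2
for n in("top","side"):
    cv2.imwrite(f"pics/{n}0.png",imaging.read_camera(n)[:,:,::-1]); print(imaging.get_calibration(n))
print(env.get_obs())
E
```

```text
pics
{'camera_matrix': array([[460.46236185,   0.        , 319.34042192],
       [  0.        , 460.46236185, 191.90418783],
       [  0.        ,   0.        ,   1.        ]]), 'k1': -0.13162525923301197, 'position': array([ 0.27810051, -0.01407063,  1.59711287]), 'attitude': array([  8.4456163 ,  -0.6951245 , -88.58614871])}
{'camera_matrix': array([[376.02116917,   0.        , 316.76759409],
       [  0.        , 376.02116917, 202.27687817],
       [  0.        ,   0.        ,   1.        ]]), 'k1': -0.02126958726704447, 'position': array([ 0.03463612, -0.63570343,  0.67479848]), 'attitude': array([ 52.05695424,  -0.89258665, -35.49159919])}
{'time_s': 0.1, 'qpos': array([-73.96416599,  18.43419613,  -4.01583267,  83.16851551,
         1.29796151,  78.54061732,  -3.25973726]), 'joint_velocities': array([-0.02243569, -0.22766446, -0.01824509, -0.09749726, -0.01026818,
       -0.01541659,  0.1162936 ]), 'effort': array([ 2.63624552e-04, -4.92568803e+01, -4.05470403e-01, -3.13403070e+01,
       -6.41259528e-02,  3.94364214e-02,  6.60993760e-05]), 'tool_pos': array([0.17066686, 0.62671182, 0.24027261]), 'tool_rot': array([-1.7990207e+02,  8.2892457e-03,  1.6477492e+02]), 'force': array([ 0.90375849, -0.43149256,  0.79735039]), 'wrist_torque': array([0.00090894, 0.02202123, 0.06685217]), 'grasp_force': 0.0, 'grip_width': 0.08691591638162487}
```

View pics/top0.png

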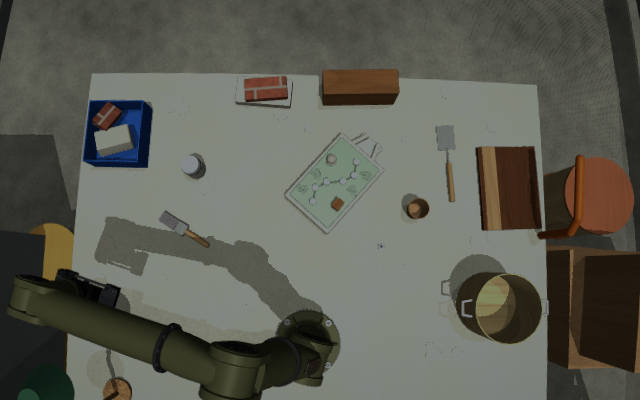

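View pics/side0.png

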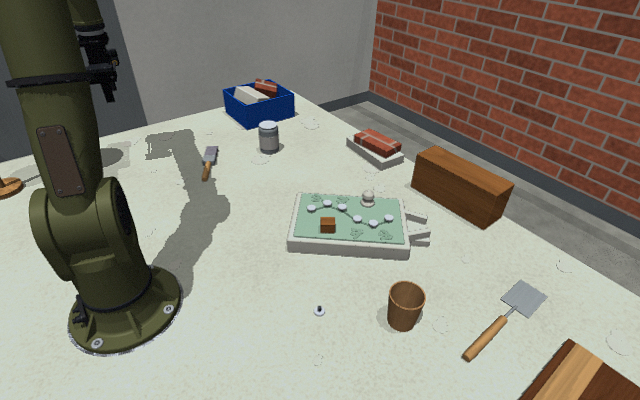

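The top view shows the green face at about (335,183), with the lip at upper right (368,143), the finial at (331,159) and the wedge block at (337,204). Next I'll detect the studs in both views and fit the known layout.

```bash
cat > h.py <<'E'
import numpy as np, cv2
from scipy.spatial.transform import Rotation as R
from cell import env, imaging
L=np.array([[-10,-100],[-35,-60],[-20,-20],[20,20],[35,60],[10,100]])/1e3
def cast(n,px,z):
    c=imaging.get_calibration(n); K=c["camera_matrix"]
    p=cv2.undistortPoints(np.float64(px).reshape(-1,1,2),K,np.array([c["k1"],0,0,0.]))[:,0]
    d=np.c_[p[:,0],-p[:,1],-np.ones(len(p))]@R.from_euler("xyz",c["attitude"],degrees=True).as_matrix().T
    o=c["position"]; return (o+d*((z-o[2])/d[:,2])[:,None])[:,:2]
def fit(W,M=L):
    a=M-M.mean(0); b=W-W.mean(0)
    th=np.arctan2((a[:,0]*b[:,1]-a[:,1]*b[:,0]).sum(),(a*b).sum())
    Q=np.array([[np.cos(th),-np.sin(th)],[np.sin(th),np.cos(th)]])
    t=W.mean(0)-Q@M.mean(0); return th,t,W-(M@Q.T+t)
E
python3 - <<'E'
from h import *
for n,b in(("top",(280,125,110,115)),("side",(280,180,160,85))):
    x,y,w,h=b; im=cv2.imread(f"pics/{n}0.png")[y:y+h,x:x+w]
    im=cv2.resize(im,None,fx=5,fy=5,interpolation=cv2.INTER_CUBIC)
    hsv=cv2.cvtColor(im,cv2.COLOR_BGR2HSV)
    g=cv2.inRange(hsv,(40,35,60),(85,255,255))
    cs,_=cv2.findContours(g,0,2); c=max(cs,key=cv2.contourArea); hull=cv2.convexHull(c)
    m=np.zeros_like(g); cv2.fillConvexPoly(m,hull,255); m=cv2.erode(m,np.ones((15,15)))
    s=cv2.inRange(hsv,(0,0,150),(180,30,255))&m
    nn,_,st,ce=cv2.connectedComponentsWithStats(s)
    for i in range(1,nn):
        if st[i,4]>150:
            p=ce[i]/5+[x,y]-0.4; print(n,p.round(1),st[i,2:],cast(n,[p],.063).round(4))
            cv2.circle(im,tuple(ce[i].astype(int)),3,(0,0,255),-1)
    r=cv2.minAreaRect(hull); pc=cv2.boxPoints(r)/5+[x,y]-.4
    print("face corners",cast(n,pc,.05).round(4).tolist())
    cv2.imwrite(f"pics/{n}crop.png",im)
E
```

```text
face corners [[0.5138, 0.0629], [0.7059, -0.099], [0.5897, -0.2292], [0.4019, -0.0662]]
side [366.4 203.2] [ 68  35 950] [[ 0.6042 -0.0799]]
side [326.9 201.9] [  47   28 1019] [[ 0.5211 -0.0161]]
side [341.8 205.8] [  47   30 1107] [[ 0.5433 -0.0516]]
side [311.  206.9] [  47   31 1070] [[ 0.4743 -0.0096]]
side [388.5 216.7] [  50   32 1178] [[ 0.6137 -0.1534]]
side [357.  217.5] [  48   32 1178] [[ 0.5456 -0.1104]]
side [373. 222.] [  49   33 1241] [[ 0.5673 -0.1464]]
face corners [[0.3834, -0.0653], [0.4884, 0.0821], [0.7189, -0.1183], [0.5849, -0.2368]]
```

View pics/topcrop.png

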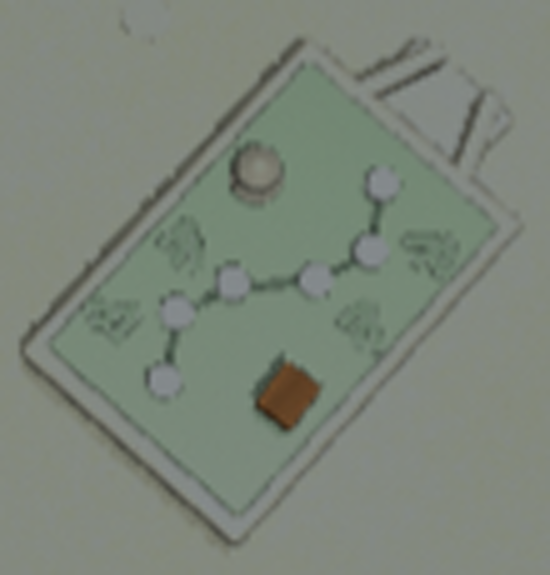

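View pics/sidecrop.png

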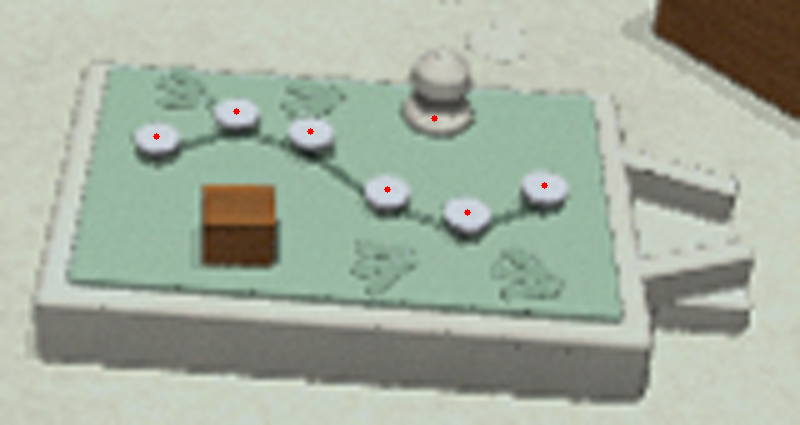

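The side view finds all six studs, running from (388,217) by the lip to (311,207), plus one false hit on the finial. In the top crop the studs run from (381,184) to (164,380).

```bash
cat >> h.py <<'E'
def plan(S):
    o=env.get_obs(); m=R.from_euler("xyz",o["tool_rot"],degrees=True).as_matrix()
    d=np.c_[S,np.full(len(S),.019)]-np.r_[o["tool_pos"]]   # z column: to table-touch reference
    return o,(np.c_[S,np.full(len(S),o["tool_pos"][2])]-o["tool_pos"])@m
E
python3 - <<'E'
from h import *
im=cv2.imread("pics/topcrop.png"); g=[]
for p in [(381,184),(370,250),(316,280),(233,283),(177,314),(164,380)]:
    x,y=p; w=im[y-22:y+23,x-22:x+23].astype(int); m=(w[...,0]-w[...,1]>6).astype(np.uint8)
    M=cv2.moments(m,True); g.append([(M["m10"]/M["m00"]+x-22)/5+280-.4,(M["m01"]/M["m00"]+y-22)/5+125-.4])
T=cast("top",g,.0635)
S=cast("side",[[388.5,216.7],[373,222],[357,217.5],[341.8,205.8],[326.9,201.9],[311,206.9]],.062)
for W in(T,S):
    th,t,r=fit(W); print(np.degrees(th).round(2),t.round(4)); print(W.round(4).tolist()); print((r*1e3).round(1).tolist())
P=[(fit(W)[0],fit(W)[1]) for W in(T,S)]
th=(P[0][0]+P[1][0])/2;t=(P[0][1]+P[1][1])/2
Q=np.array([[np.cos(th),-np.sin(th)],[np.sin(th),np.cos(th)]]);A=L@Q.T+t
np.save("A.npy",A);print(A.round(4).tolist()); print(np.hypot(*A.T).round(3)); print(plan(A)[1].round(4).tolist())
print("finial",cast("side",[[366.4,203.2]],.055))
E
```

```text
Traceback (most recent call last):
ZeroDivisionError: float division by zero
```

Run:
```python
from h import *
im=cv2.imread("pics/topcrop.png"); g=[]
for p in [(381,184),(370,250),(316,280),(233,283),(177,314),(164,380)]:
    x,y=p; w=np.ascontiguousarray(im[y-24:y+25,x-24:x+25,2]); _,m=cv2.threshold(w,0,1,cv2.THRESH_OTSU)
    M=cv2.moments(m,True); g.append([(M["m10"]/M["m00"]+x-24)/5+280-.4,(M["m01"]/M["m00"]+y-24)/5+125-.4])
T=cast("top",g,.0635)
S=cast("side",[[388.5,216.7],[373,222],[357,217.5],[341.8,205.8],[326.9,201.9],[311,206.9]],.062)
for W in(T,S):
    th,t,r=fit(W); print(np.degrees(th).round(2),t.round(4)); print(W.round(4).tolist()); print((r*1e3).round(1).tolist())
P=[(fit(W)[0],fit(W)[1]) for W in(T,S)]
th=(P[0][0]+P[1][0])/2;t=(P[0][1]+P[1][1])/2
Q=np.array([[np.cos(th),-np.sin(th)],[np.sin(th),np.cos(th)]]);A=L@Q.T+t
np.save("A.npy",A);print(A.round(4).tolist()); print(np.hypot(*A.T).round(3)); print(plan(A)[1].round(4).tolist())
print("finial",cast("side",[[366.4,203.2]],.055))
```

```text
49.94 [ 0.5453 -0.0781]
[[0.6162, -0.1501], [0.5688, -0.1442], [0.5467, -0.1062], [0.5442, -0.0509], [0.5206, -0.0121], [0.4752, -0.0055]]
[[0.8, 0.1], [0.1, -0.7], [-1.0, 0.2], [1.4, -0.9], [-1.2, 0.7], [0.0, 0.7]]
49.69 [ 0.5451 -0.0803]
[[0.6147, -0.1526], [0.5682, -0.1455], [0.5464, -0.1096], [0.5443, -0.0506], [0.5219, -0.0151], [0.475, -0.0087]]
[[-0.2, 0.1], [-0.0, 0.3], [-1.0, -1.0], [1.5, 1.6], [-0.0, -0.3], [-0.3, -0.7]]
[[0.6151, -0.1514], [0.5684, -0.1447], [0.5475, -0.1074], [0.5428, -0.0511], [0.5219, -0.0138], [0.4752, -0.0071]]
[0.633 0.587 0.558 0.545 0.522 0.475]
[[-0.6332, -0.6341, 0.0012], [-0.5864, -0.6399, 0.0012], [-0.5564, -0.6094, 0.0011], [-0.5371, -0.5563, 0.001], [-0.5071, -0.5258, 0.001], [-0.4603, -0.5316, 0.001]]
finial [[ 0.61170312 -0.07241801]]
```

```bash
python3 -m crank '[{"x":-0.02,"y":-0.02},{"x":-0.055,"y":-0.055},{"x":-0.095,"y":-0.095},{"x":-0.135,"y":-0.135},{"x":-0.175,"y":-0.175},{"x":-0.215,"y":-0.215},{"x":-0.255,"y":-0.255},{"x":-0.295,"y":-0.295},{"x":-0.335,"y":-0.335},{"x":-0.375,"y":-0.375},{"x":-0.415,"y":-0.415},{"x":-0.45,"y":-0.45}]' 0 10
python3 - <<'E'
from h import *
o,p=plan(np.load("A.npy")); print(p[0].round(4),o["tool_pos"],o["tool_rot"],o["force"],o["grip_width"])
E
```

```text
[-0.6332 -0.6341  0.0012] [0.17066686 0.62671182 0.24027261] [-1.7990207e+02  8.2892457e-03  1.6477492e+02] [ 0.90375849 -0.43149256  0.79735039] 0.08691591638162487invalid input
```

```bash
python3 -m crank '[{"x":-0.02,"y":-0.02,"z":0,"turn":0},{"x":-0.055,"y":-0.055,"z":0,"turn":0},{"x":-0.095,"y":-0.095,"z":0,"turn":0},{"x":-0.135,"y":-0.135,"z":0,"turn":0},{"x":-0.175,"y":-0.175,"z":0,"turn":0},{"x":-0.215,"y":-0.215,"z":0,"turn":0},{"x":-0.255,"y":-0.255,"z":0,"turn":0},{"x":-0.295,"y":-0.295,"z":0,"turn":0},{"x":-0.335,"y":-0.335,"z":0,"turn":0},{"x":-0.375,"y":-0.375,"z":0,"turn":0},{"x":-0.415,"y":-0.415,"z":0,"turn":0},{"x":-0.45,"y":-0.45,"z":0,"turn":0}]' 0 10
python3 - <<'E'
from h import *
o,p=plan(np.load("A.npy")); print(p[0].round(4),o["tool_pos"],o["tool_rot"],o["force"],o["grip_width"])
E
```

```text
time_s: 1.6
tool_pos: [0.4873, 0.0726, 0.2411]
tool_rot: [180.0, 0.0, 164.7]
force: [0.8, 1.3, 0.9]
grip_width: 0.0004
grasp_force: 0.0
[-0.1824 -0.1824 -0.    ] [0.4872943  0.07264049 0.24114761] [1.79988304e+02 3.55332840e-03 1.64717885e+02] [0.76162283 1.25658251 0.9115884 ] 0.0004478146062009128
```

```bash
python3 -m crank '[{"x":-0.02,"y":-0.02,"z":0,"turn":0},{"x":-0.055,"y":-0.055,"z":0,"turn":0},{"x":-0.095,"y":-0.095,"z":0.0,"turn":0},{"x":-0.135,"y":-0.135,"z":0.02,"turn":0},{"x":-0.165,"y":-0.165,"z":0.05,"turn":0},{"x":-0.182,"y":-0.182,"z":0.09,"turn":0},{"x":-0.182,"y":-0.182,"z":0.12,"turn":0},{"x":-0.182,"y":-0.182,"z":0.142,"turn":0},{"x":-0.182,"y":-0.182,"z":0.142,"turn":0},{"x":-0.182,"y":-0.182,"z":0.142,"turn":0}]'
python3 - <<'E'
from h import *
o,p=plan(np.load("A.npy")); print(p.round(4).tolist(),o["force"])
for n,b in(("top",(280,125,110,115)),("side",(280,160,160,105))):
    x,y,w,h=b; cv2.imwrite(f"pics/{n}1.png",cv2.resize(imaging.read_camera(n)[y:y+h,x:x+w,::-1],None,fx=5,fy=5,interpolation=cv2.INTER_CUBIC))
E
```

```text
time_s: 2.85
tool_pos: [0.6151, -0.1487, 0.1001]
tool_rot: [180.0, 0.1, 164.8]
force: [0.3, 0.1, -0.2]
grip_width: 0.0005
grasp_force: 0.0
[[-0.0008, -0.0026, 0.0], [0.0461, -0.0084, -0.0001], [0.076, 0.0221, -0.0001], [0.0954, 0.0752, -0.0001], [0.1253, 0.1057, -0.0001], [0.1721, 0.0999, -0.0002]] [ 0.29943945  0.10427003 -0.15357655]
```

View pics/side1.png

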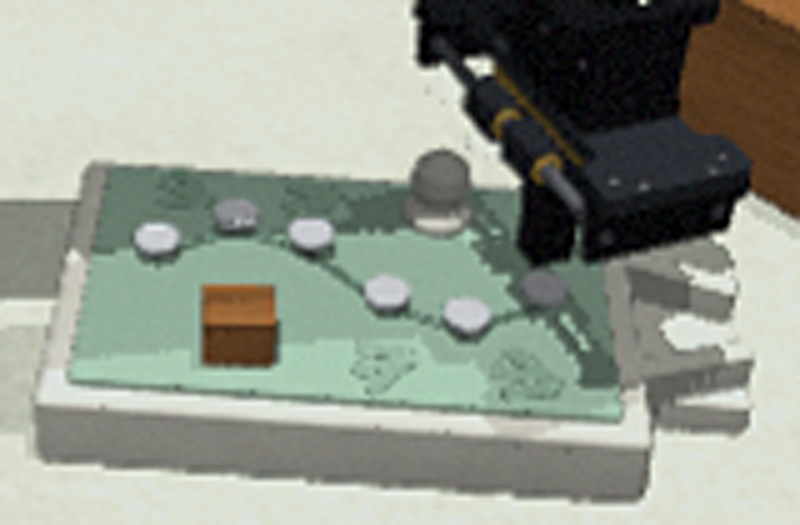

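The tips, at (389,212), hang about 17 mm above stud 1 at (388,218), as computed. I'll press it down carefully while watching the force.

```bash
python3 -m crank '[{"x":-0.001,"y":-0.002,"z":0.006,"turn":0},{"x":-0.001,"y":-0.002,"z":0.012,"turn":0},{"x":-0.001,"y":-0.002,"z":0.016,"turn":0},{"x":-0.001,"y":-0.002,"z":0.019,"turn":0},{"x":-0.001,"y":-0.002,"z":0.021,"turn":0},{"x":-0.001,"y":-0.002,"z":0.023,"turn":0},{"x":-0.001,"y":-0.002,"z":0.023,"turn":0},{"x":-0.001,"y":-0.002,"z":0.023,"turn":0}]'
```

```text
time_s: 3.95
tool_pos: [0.6152, -0.1509, 0.0761]
tool_rot: [-180.0, 0.0, 164.8]
force: [0.5, -0.5, 0.2]
grip_width: 0.0005
grasp_force: 0.0
```

```bash
python3 -m crank '[{"x":0,"y":0,"z":0.001,"turn":0},{"x":0,"y":0,"z":0.002,"turn":0},{"x":0,"y":0,"z":0.003,"turn":0},{"x":0,"y":0,"z":0.003,"turn":0},{"x":0,"y":0,"z":0.003,"turn":0}]'
python3 - <<'E'
from h import *
n,x,y,w,h="side",340,190,80,55
cv2.imwrite(f"pics/s2.png",cv2.resize(imaging.read_camera(n)[y:y+h,x:x+w,::-1],None,fx=9,fy=9,interpolation=cv2.INTER_CUBIC))
E
```

```text
time_s: 4.58
tool_pos: [0.6153, -0.1509, 0.0742]
tool_rot: [180.0, 0.0, 164.8]
force: [-0.7, -0.4, 6.6]
grip_width: 0.0006
grasp_force: 3.3
```

View pics/s2.png

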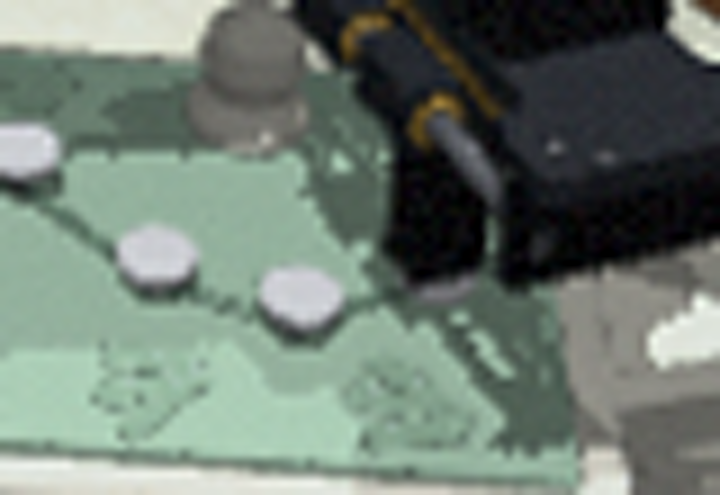

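Stud 1's head at (440,285) is flat on the rubber under the tips, and the force of 6.6 N at TCP 74 mm puts it at its stop. I'll press a little further to confirm, then lift 16 mm and step to stud 2.

```bash
python3 -m crank '[{"x":0,"y":0,"z":0.001,"turn":0},{"x":0,"y":0,"z":0.001,"turn":0},{"x":0,"y":0,"z":0.001,"turn":0}]'
python3 - <<'E'
from h import *
o,p=plan(np.load("A.npy")); print(p.round(4).tolist())
E
```

```text
time_s: 5.0
tool_pos: [0.6154, -0.1509, 0.0741]
tool_rot: [179.9, 0.0, 164.8]
force: [-4.2, 1.1, 11.8]
grip_width: 0.0009
grasp_force: 5.9
[[0.0001, -0.0006, -0.0], [0.0469, -0.0063, -0.0], [0.0769, 0.0241, -0.0], [0.0963, 0.0773, 0.0], [0.1262, 0.1077, 0.0], [0.173, 0.102, -0.0]]
```

```bash
python3 -m crank '[{"x":0,"y":0,"z":-0.01,"turn":0},{"x":0,"y":0,"z":-0.02,"turn":0},{"x":0.015,"y":-0.002,"z":-0.02,"turn":0},{"x":0.035,"y":-0.005,"z":-0.02,"turn":0},{"x":0.047,"y":-0.006,"z":-0.02,"turn":0},{"x":0.047,"y":-0.006,"z":-0.015,"turn":0},{"x":0.047,"y":-0.006,"z":-0.01,"turn":0},{"x":0.047,"y":-0.006,"z":-0.006,"turn":0},{"x":0.047,"y":-0.006,"z":-0.003,"turn":0},{"x":0.047,"y":-0.006,"z":-0.001,"turn":0},{"x":0.047,"y":-0.006,"z":0,"turn":0},{"x":0.047,"y":-0.006,"z":0,"turn":0}]'
python3 - <<'E'
from h import *
o,p=plan(np.load("A.npy")); print(p.round(4).tolist())
E
```

```text
time_s: 6.5
tool_pos: [0.5689, -0.1441, 0.0741]
tool_rot: [179.9, 0.1, 164.8]
force: [-4.3, 2.5, 12.5]
grip_width: 0.0003
grasp_force: 6.7
[[-0.0465, 0.0051, 0.0], [0.0003, -0.0007, -0.0], [0.0302, 0.0298, 0.0], [0.0496, 0.083, 0.0001], [0.0795, 0.1134, 0.0001], [0.1263, 0.1077, 0.0]]
```

Stud 2 is home, with the same height and force. Next is stud 3.

```bash
python3 -m crank '[{"x":0,"y":0,"z":-0.01,"turn":0},{"x":0,"y":0,"z":-0.02,"turn":0},{"x":0.01,"y":0.01,"z":-0.02,"turn":0},{"x":0.022,"y":0.022,"z":-0.02,"turn":0},{"x":0.03,"y":0.03,"z":-0.02,"turn":0},{"x":0.03,"y":0.03,"z":-0.015,"turn":0},{"x":0.03,"y":0.03,"z":-0.01,"turn":0},{"x":0.03,"y":0.03,"z":-0.006,"turn":0},{"x":0.03,"y":0.03,"z":-0.003,"turn":0},{"x":0.03,"y":0.03,"z":-0.001,"turn":0},{"x":0.03,"y":0.03,"z":0,"turn":0},{"x":0.03,"y":0.03,"z":0,"turn":0}]'
python3 - <<'E'
from h import *
o,p=plan(np.load("A.npy")); print(p.round(4).tolist())
E
```

```text
time_s: 8.0
tool_pos: [0.5471, -0.1076, 0.074]
tool_rot: [179.9, -0.0, 164.7]
force: [-7.2, 0.8, 15.8]
grip_width: 0.0008
grasp_force: 7.8
[[-0.0771, -0.0243, -0.0001], [-0.0303, -0.0301, -0.0001], [-0.0004, 0.0003, 0.0], [0.019, 0.0535, 0.0001], [0.049, 0.0839, 0.0001], [0.0958, 0.0781, 0.0001]]
```

```bash
python3 -m crank '[{"x":0,"y":0,"z":-0.01,"turn":0},{"x":0,"y":0,"z":-0.02,"turn":0},{"x":0.006,"y":0.017,"z":-0.02,"turn":0},{"x":0.014,"y":0.038,"z":-0.02,"turn":0},{"x":0.019,"y":0.053,"z":-0.02,"turn":0},{"x":0.019,"y":0.053,"z":-0.015,"turn":0},{"x":0.019,"y":0.053,"z":-0.01,"turn":0},{"x":0.019,"y":0.053,"z":-0.006,"turn":0},{"x":0.019,"y":0.053,"z":-0.003,"turn":0},{"x":0.019,"y":0.053,"z":-0.001,"turn":0},{"x":0.019,"y":0.053,"z":0,"turn":0},{"x":0.019,"y":0.053,"z":0,"turn":0}]'
python3 - <<'E'
from h import *
o,p=plan(np.load("A.npy")); print(p.round(4).tolist())
E
```

```text
time_s: 9.5
tool_pos: [0.5429, -0.0518, 0.074]
tool_rot: [179.9, -0.0, 164.7]
force: [-5.0, 1.1, 15.8]
grip_width: 0.0005
grasp_force: 7.8
[[-0.096, -0.0771, -0.0001], [-0.0491, -0.0829, -0.0001], [-0.0192, -0.0525, -0.0001], [0.0002, 0.0007, 0.0], [0.0302, 0.0311, 0.0], [0.077, 0.0253, 0.0]]
```

```bash
python3 -m crank '[{"x":0,"y":0,"z":-0.01,"turn":0},{"x":0,"y":0,"z":-0.02,"turn":0},{"x":0.01,"y":0.01,"z":-0.02,"turn":0},{"x":0.022,"y":0.023,"z":-0.02,"turn":0},{"x":0.03,"y":0.031,"z":-0.02,"turn":0},{"x":0.03,"y":0.031,"z":-0.015,"turn":0},{"x":0.03,"y":0.031,"z":-0.01,"turn":0},{"x":0.03,"y":0.031,"z":-0.006,"turn":0},{"x":0.03,"y":0.031,"z":-0.003,"turn":0},{"x":0.03,"y":0.031,"z":-0.001,"turn":0},{"x":0.03,"y":0.031,"z":0,"turn":0},{"x":0.03,"y":0.031,"z":0,"turn":0}]'
python3 - <<'E'
from h import *
o,p=plan(np.load("A.npy")); print(p.round(4).tolist())
E
```

```text
time_s: 11.0
tool_pos: [0.5219, -0.0137, 0.074]
tool_rot: [179.9, -0.0, 164.7]
force: [-6.6, 0.8, 16.6]
grip_width: 0.0007
grasp_force: 8.4
[[-0.1261, -0.1083, -0.0002], [-0.0793, -0.1141, -0.0002], [-0.0494, -0.0837, -0.0001], [-0.0299, -0.0305, -0.0001], [0.0, -0.0001, -0.0], [0.0468, -0.0059, 0.0]]
```

```bash
python3 -m crank '[{"x":0,"y":0,"z":-0.01,"turn":0},{"x":0,"y":0,"z":-0.02,"turn":0},{"x":0.015,"y":-0.002,"z":-0.02,"turn":0},{"x":0.035,"y":-0.005,"z":-0.02,"turn":0},{"x":0.047,"y":-0.006,"z":-0.02,"turn":0},{"x":0.047,"y":-0.006,"z":-0.015,"turn":0},{"x":0.047,"y":-0.006,"z":-0.01,"turn":0},{"x":0.047,"y":-0.006,"z":-0.006,"turn":0},{"x":0.047,"y":-0.006,"z":-0.003,"turn":0},{"x":0.047,"y":-0.006,"z":-0.001,"turn":0},{"x":0.047,"y":-0.006,"z":0,"turn":0},{"x":0.047,"y":-0.006,"z":0,"turn":0}]'
python3 - <<'E'
from h import *
o,p=plan(np.load("A.npy")); print(p[5].round(4).tolist())
E
```

```text
time_s: 12.5
tool_pos: [0.4754, -0.0069, 0.074]
tool_rot: [179.9, -0.0, 164.8]
force: [-5.4, -0.0, 16.6]
grip_width: 0.0009
grasp_force: 8.8
[0.0001, -0.0002, -0.0]
```

All six show the same height and force. I'll retreat upward and check.

```bash
python3 -m crank '[{"x":0,"y":0,"z":-0.01,"turn":0},{"x":0,"y":0,"z":-0.03,"turn":0},{"x":0,"y":0,"z":-0.07,"turn":0},{"x":0,"y":0,"z":-0.11,"turn":0},{"x":0,"y":0.02,"z":-0.15,"turn":0},{"x":0,"y":0.06,"z":-0.18,"turn":0},{"x":0,"y":0.1,"z":-0.19,"turn":0},{"x":0,"y":0.14,"z":-0.19,"turn":0},{"x":0,"y":0.17,"z":-0.19,"turn":0},{"x":0,"y":0.18,"z":-0.19,"turn":0},{"x":0,"y":0.18,"z":-0.19,"turn":0},{"x":0,"y":0.18,"z":-0.19,"turn":0}]'
python3 - <<'E'
from h import *
x,y,w,h=280,160,160,105
cv2.imwrite("pics/s9.png",cv2.resize(imaging.read_camera("side")[y:y+h,x:x+w,::-1],None,fx=5,fy=5,interpolation=cv2.INTER_CUBIC))
E
```

```text
time_s: 14.0
tool_pos: [0.5223, 0.1647, 0.2623]
tool_rot: [-180.0, 0.0, 164.6]
force: [0.1, -0.4, -0.1]
grip_width: 0.0007
grasp_force: 0.0
```

View pics/s9.png

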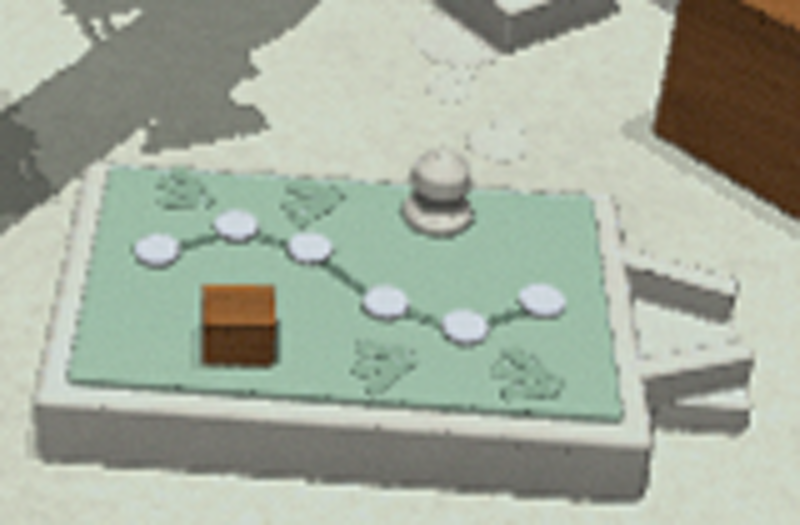

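All six heads, from (542,300) to (157,250), lie flat on the rubber. The finial at (440,195) and the block at (240,325) haven't moved.

```bash
python3 -c "
from cell import env; print(env.sign_off())"
```

```text
the job is handed in; nothing more can be done
None
```

All six studs were pressed home in order from the pouring lip in one low pass, the finial and block on the mould show no movement in the last picture, and the job was handed in at about 14 s.

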